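# Find the loose placemat-holder bolt and hold its lock plate open

### The arm

A 6-joint arm with a two-finger parallel gripper is mounted at the origin on the work surface. World frame = base frame: x ahead of the robot, y to its left, z up, the work surface at z = 0. Lengths are in m, angles in rad, forces in N, time in s.
With the tool pointing down it reaches from about 0.3 to 0.825 m from the base axis. Payload 5.4 kg.
Tool frame: the origin (TCP) lies at the centre of the arm's flange, where the gripper is bolted on; the fingertips stand 190 mm ahead of it and the grasp point (between the pads) lies 171 mm ahead of it; z points along the fingers, y is the line along which they close (so a half turn about z gives the same grasp; the last joint's range is limited). The gripper opens to 92 mm and grips with 3 to 60 N. Pads are 20 mm wide; open, the fingers measure 128 mm over their backs; the gripper's body (75 mm by 189 mm) begins 69 mm behind the grasp point.
Start: joints at [-1.554, 0.158, 1.597, -0, 1.386, -0.21], TCP at [0.129, -0.56, 0.405] pointing down, gripper open.
Joint ranges: [-2.91, 2.91], [-0.94, 2.29], [0.18, 2.7], [-1.29, 4.43], [0.17, 2.64], [-3, 3]. Speed limits (rad/s): [2.57, 2.57, 3.14, 3.14, 3.14, 3.14].

### API

Orientations are given as [roll, pitch, yaw] about the fixed x, y, z axes, in that order (R = Rz(yaw) Ry(pitch) Rx(roll)).
In Python, from plant import env, solver, imaging, workorder, current_t, current_joint_pos, current_dq, current_effort, current_ee_pos, current_ee_rot, current_contact_force, current_moment, current_opening, current_grip_force gives the robot as it stands. The module is installed in compiled form; this text tells all that it offers. Calls block until the motion is done:
- env.movep(position, orientation): joint-space move of the TCP to a pose.
- env.move_straight(position, attitude=None, rate=0.15, contact_N=None): straight line of the TCP; attitude=None keeps the orientation; rate is the mean speed in m/s. With contact_N (N) it stops when the force on the tool has changed by that much, and returns True; else False.
- env.set_joints(angles): joint-space move.
- env.command_gripper(opening, strength=None): finger opening in m; strength is the grip in N (None keeps the last); returns when the fingers have stopped.
- env.pause(seconds).
- solver.ik(position, orientation): joint angles nearest the present ones, or None.
- imaging.grab_frame(name): name is "side" or "top" or "wrist"; returns a dict with "pixels" (420x560x3 uint8, red, green, blue), "fx", "fy", "cx", "cy" (pixels), "D" ([k1, k2, p1, p2, k3] as OpenCV has them; the pictures are not rectified), "R" (3x3) and "t" (3): a world point X has camera coordinates R X + t. Camera axes: x right, y down, z forward; pixel columns grow to the right and rows downward; lengths in m; the calibration is good to about 2 mm. A picture is of the moment at which its call begins. There is no depth.
A pose or a line that the arm cannot do raises env.IKError and nothing moves.
- workorder.close_job(): hands the job in; it is judged then, once.
Readings, each from a call of its own:
- current_t(): time.
- current_joint_pos(): joint angles.
- current_dq(): joint speeds.
- current_effort(): joint torques, N m.
- current_ee_pos(): TCP position.
- current_ee_rot(): TCP orientation.
- current_contact_force(): force on the tool from outside, world axes, zero at the start.
- current_moment(): the same for the moment, N m.
- current_opening(): finger opening in m.
- current_grip_force(): force on a finger pad.
Only numpy, scipy, OpenCV 4.12 (cv2) and the standard library are available. Lean on these libraries where they do the work, as an engineer would, in place of code of your own. Each camera call takes 0.05 s, during which the arm holds its last target. There are 200 camera calls.

### The job

Swing the red tray hook closed until it rests in its catch, so that the tray is locked. Then tap gently down on the heads of the three bolts of the white placemat holder, one after another, until you find the loose one (it sinks and stays down), and lift only that bolt's blue lock plate (its orange fin is the handle) until it stands well past halfway to upright, so that somebody can tighten the bolt. Finish still holding the plate up with the fingers - it springs shut if let go - with the hook still closed and the bowl, cup and teething keys left alone.

Things in the scene. Friction and masses are not known exactly. Their poses are not given: they have to be found in the camera images.
- holder: White placemat holder bolted to the grey tray: a fixed bar 100 mm (local x) by 270 (local y) by 34 high. Origin: centre of its underside, at height 0 (tray surface). Local x points away from the robot (yaw up to 0.25 rad). Bolts a, b, c stand along local y at +85, 0, -85 mm, local x = 0. They look alike; one, a different one each time, is loose.
- head_a (a point): Dark round head of bolt a (left (+y) end of the row), 20 mm diameter; this point: centre of its top face, 54 mm above the tray, 14 mm above the blue lock plate round it (hole 28 by 30 mm).
- bolt_a (a joint): How far bolt a has been pushed down, m. All three begin at 0. The loose one slides down 7 mm under a push of about 3 N and stays down; a firm one gives at most about 2 mm.
- plate_a (a joint): Opening angle of the blue hinged lock plate over bolt a, rad: 0 lying flat, grows as its far (+x) edge swings up and over towards the robot, limit 1.5. A light spring (about 1 N at the fin) always shuts it when let go. Plate 75 mm (x) by 44 mm (y) by 5 mm, its top 40 mm above the tray.
- hinge_a (a point): On the hinge axis of lock plate a (the axis runs along the holder's local y), 30 mm nearer the robot than the bolt's axis, 37.5 mm above the tray.
- fin_a (a point): Orange upright grip fin on lock plate a, 20 mm (local x) by 12 mm (local y, the width to pinch) by 26 mm high, standing on the plate, 32 mm beyond the bolt's axis (62 mm from the hinge). This point: the fin's centre, 53 mm above the tray when shut; turns with the plate.
- head_b (a point): Dark round head of bolt b (middle of the row), 20 mm diameter; this point: centre of its top face, 54 mm above the tray, 14 mm above the blue lock plate round it (hole 28 by 30 mm).
- bolt_b (a joint): How far bolt b has been pushed down, m. All three begin at 0. The loose one slides down 7 mm under a push of about 3 N and stays down; a firm one gives at most about 2 mm.
- plate_b (a joint): Opening angle of the blue hinged lock plate over bolt b, rad: 0 lying flat, grows as its far (+x) edge swings up and over towards the robot, limit 1.5. A light spring (about 1 N at the fin) always shuts it when let go. Plate 75 mm (x) by 44 mm (y) by 5 mm, its top 40 mm above the tray.
- hinge_b (a point): On the hinge axis of lock plate b (the axis runs along the holder's local y), 30 mm nearer the robot than the bolt's axis, 37.5 mm above the tray.
- fin_b (a point): Orange upright grip fin on lock plate b, 20 mm (local x) by 12 mm (local y, the width to pinch) by 26 mm high, standing on the plate, 32 mm beyond the bolt's axis (62 mm from the hinge). This point: the fin's centre, 53 mm above the tray when shut; turns with the plate.
- head_c (a point): Dark round head of bolt c (right (-y) end of the row), 20 mm diameter; this point: centre of its top face, 54 mm above the tray, 14 mm above the blue lock plate round it (hole 28 by 30 mm).
- bolt_c (a joint): How far bolt c has been pushed down, m. All three begin at 0. The loose one slides down 7 mm under a push of about 3 N and stays down; a firm one gives at most about 2 mm.
- plate_c (a joint): Opening angle of the blue hinged lock plate over bolt c, rad: 0 lying flat, grows as its far (+x) edge swings up and over towards the robot, limit 1.5. A light spring (about 1 N at the fin) always shuts it when let go. Plate 75 mm (x) by 44 mm (y) by 5 mm, its top 40 mm above the tray.
- hinge_c (a point): On the hinge axis of lock plate c (the axis runs along the holder's local y), 30 mm nearer the robot than the bolt's axis, 37.5 mm above the tray.
- fin_c (a point): Orange upright grip fin on lock plate c, 20 mm (local x) by 12 mm (local y, the width to pinch) by 26 mm high, standing on the plate, 32 mm beyond the bolt's axis (62 mm from the hinge). This point: the fin's centre, 53 mm above the tray when shut; turns with the plate.
- latch: White base of the tray's swing hook, 115 x 44 x 10 mm, fixed on the tray to the left of the holder. Origin: on its underside below the hook's pivot; local x points to the dark steel catch, whose jaw is centred 88 mm from the pivot and rises 36 mm above the tray.
- hook (a joint): Angle of the red swing hook about its upright pivot, rad: 0 = fully closed, resting in the catch (arm along the base's local x); positive = swung open counter-clockwise seen from above, limit 1.3. It stays where it is left (friction about 1 N at the peg).
- hook_pivot (a point): On the hook's pivot axis, 20 mm above the tray.
- hook_tip (a point): Near the tip of the red hook arm (95 x 14 x 8 mm, underside 20 mm above the tray), 88 mm from the pivot.
- peg (a point): Yellow upright round peg on the hook arm, 12 mm diameter, 34 mm high (28 to 62 mm above the tray), 52 mm from the pivot, for pinching or pushing. This point: its centre, 45 mm above the tray.
- bowl: Bystander: yellow suction bowl, 110 mm wide, 45 mm high; origin at the centre of its underside.
- cup: Bystander: aluminium cup, 68 mm wide, 75 mm high; origin at the centre of its underside.
- keys: Bystander: three plastic teething keys, 8 mm thick, fanned out to 74 mm along local x from a 44 mm white ring; origin at the ring's centre on its underside.
Not all that is in view belongs to the job. Of the things that look like the latch, the middle-sized one is meant.

How it is judged:
On the way, in this order (a step that is already met when the one before it is completed fails the run):
1. the hook is swung closed into its catch (value of joint hook below 0.07 rad), for 0.2 s.
2. the loose bolt is found: tapped, it sinks at least 4.5 mm (value of joint any of bolt_a, bolt_b, bolt_c above 0.0045 m), for 0.2 s.
At the end, for the whole second after the job is handed in: The hook is within 0.07 rad of closed; the lock plate of the loose (sunk by more than 4.5 mm) bolt is held more than 0.75 rad open with the fingers bearing on it with more than 0.5 N; the other two plates lie flat (under 0.1 rad) and their bolts are not pushed in (under 3 mm) (value of joint hook below 0.07 rad and ((value of joint bolt_a above 0.0045 m and value of joint plate_a above 0.75 rad and contact force between the fingers and plate_a above 0.5 N and value of joint each of plate_b, plate_c below 0.1 rad and value of joint each of bolt_b, bolt_c below 0.003 m) or (value of joint bolt_b above 0.0045 m and value of joint plate_b above 0.75 rad and contact force between the fingers and plate_b above 0.5 N and value of joint each of plate_a, plate_c below 0.1 rad and value of joint each of bolt_a, bolt_c below 0.003 m) or (value of joint bolt_c above 0.0045 m and value of joint plate_c above 0.75 rad and contact force between the fingers and plate_c above 0.5 N and value of joint each of plate_a, plate_b below 0.1 rad and value of joint each of bolt_a, bolt_b below 0.003 m))); the arm keeps its last pose, push and grip.
It fails at once if the lock plate of a bolt that has not been found loose is lifted (past 0.35 rad) ((value of joint plate_a above 0.35 rad and value of joint bolt_a below 0.0035 m) or (value of joint plate_b above 0.35 rad and value of joint bolt_b below 0.0035 m) or (value of joint plate_c above 0.35 rad and value of joint bolt_c below 0.0035 m)).
It fails at once if a bolt head is struck hard (more than 50 N) (contact force between any of the arm, the fingers and bolt_a above 50 N or contact force between any of the arm, the fingers and bolt_b above 50 N or contact force between any of the arm, the fingers and bolt_c above 50 N).
It fails at once if the bowl, cup or keys are pushed more than 30 mm or tipped (distance of any of bowl, cup, keys from where it was at the start of the episode above 0.03 m or angle between any of bowl, cup, keys's own z axis and vertical above 0.4 rad).
It also fails if it takes over 56 s, if anything falls off the work surface, if the arm or the gripper's body presses on something with over 40 N, if the wrist force passes 120 N, or if a joint passes its speed limit or range.

## Working session

There is one attempt and no reset: what is moved stays moved. The work goes in short steps, each a Python script; the robot and the scene stay as the last script left them, time stands still between calls to the robot, and variables do not carry over. Pictures are saved under pics/ and viewed, at most 10 in all, crops included, and the job is handed in when it is done.

```bash
mkdir -p pics; ls
python3 - <<'E'
from plant import imaging,current_t
import cv2,pickle
d={}
for n in("top","side"):
    f=imaging.grab_frame(n); d[n]=f
    cv2.imwrite(f"pics/{n}0.png",f["pixels"][...,::-1])
    print(n,f["fx"],f["cx"],f["D"],(-f["R"].T@f["t"]).round(3))
pickle.dump(d,open("f0.pkl","wb")); print(current_t())
E
```

```text
pics
top 484.9871355595706 282.9417158335596 [-0.09513137  0.          0.          0.          0.        ] [0.33  0.042 1.302]
side 408.31619035521754 280.0815161677432 [0.02209789 0.         0.         0.         0.        ] [ 0.356 -0.47   0.733]
0.1
```

View pics/top0.png

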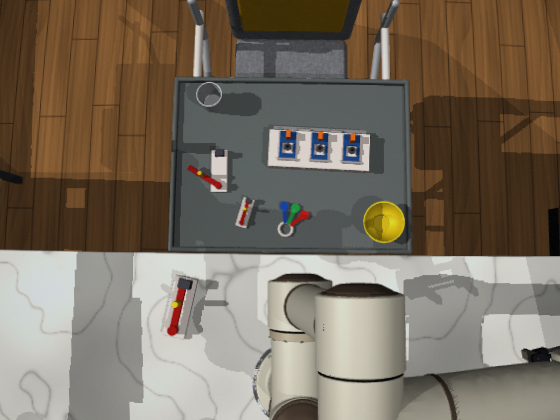

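View pics/side0.png

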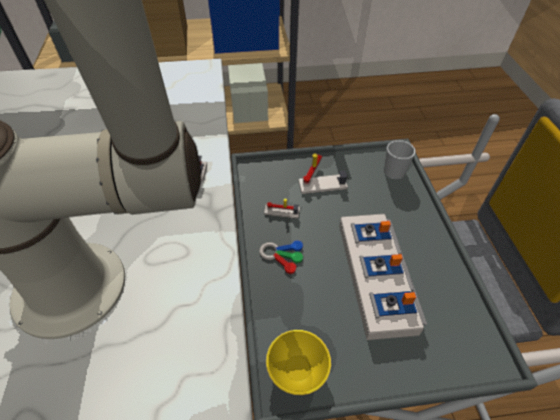

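The top view shows three latch lookalikes:
- a small one at (245,212), about 30 px long
- one with an open arm at (215,172), about 42 px, roughly 113 mm
- a large one on the counter at (178,305), about 58 px, roughly 150 mm

The middle-sized one at (215,172) fits the 115 mm base. Its pivot is at about (219,186) and its catch at (220,153). The holder is at (319,149). In the side view that latch is at (322,180) and the fins are at (385,227), (396,259) and (409,298). Next I'll confirm the latch in an enlarged crop and triangulate.

```bash
cat > h.py <<'E'
import numpy as np,cv2
def K(f): return np.array([[f["fx"],0,f["cx"]],[0,f["fy"],f["cy"]],[0,0,1.]])
def ray(f,p):
    u=cv2.undistortPoints(np.array([[p]],float),K(f),np.array(f["D"]))[0,0]
    d=f["R"].T@np.array([*u,1.]); return -f["R"].T@f["t"],d/np.linalg.norm(d)
def plane(f,p,z):
    o,d=ray(f,p); return o+d*(z-o[2])/d[2]
def tri(obs):
    A=np.zeros((3,3));b=np.zeros(3);R=[ray(f,p) for f,p in obs]
    for o,d in R: M=np.eye(3)-np.outer(d,d);A+=M;b+=M@o
    X=np.linalg.solve(A,b); return X,max(np.linalg.norm((np.eye(3)-np.outer(d,d))@(X-o)) for o,d in R)
def proj(f,X): return cv2.projectPoints(np.array([X],float),cv2.Rodrigues(f["R"])[0],np.array(f["t"],float),K(f),np.array(f["D"]))[0][0,0]
HUE={"orange":((6,170,120),(15,255,255)),"yellow":((22,140,90),(34,255,255)),"red":((174,150,80),(4,255,255)),"blue":((105,120,50),(125,255,255)),"dark":((0,0,0),(180,255,45))}
def blobs(f,col,box=None,amin=6):
    hsv=cv2.cvtColor(f["pixels"],cv2.COLOR_RGB2HSV);lo,hi=map(np.array,HUE[col])
    if lo[0]>hi[0]: m=cv2.inRange(hsv,np.array([lo[0],*lo[1:]]),np.array([180,*hi[1:]]))|cv2.inRange(hsv,np.array([0,*lo[1:]]),hi)
    else: m=cv2.inRange(hsv,lo,hi)
    if box: k=np.zeros_like(m);x0,y0,x1,y1=box;k[y0:y1,x0:x1]=1;m*=k
    n,l,s,c=cv2.connectedComponentsWithStats(m)
    return [(c[i].round(1),s[i]) for i in range(1,n) if s[i][4]>=amin]
E
python3 - <<'E'
import pickle,cv2,numpy as np
from h import *
d=pickle.load(open("f0.pkl","rb"))
bx={"top":(175,80,405,245),"side":(240,140,440,340)}
for n in d:
    for c in("orange","yellow","red","blue"):
        print(n,c,[(list(map(float,p)),s[4]) for p,s in blobs(d[n],c,bx[n])])
a=d["top"]["pixels"][130:240,170:300];b=d["side"]["pixels"][140:230,250:360]
c=d["top"]["pixels"][120:180,260:380]
im=lambda x:cv2.resize(x,(390,290),interpolation=cv2.INTER_CUBIC)
out=np.vstack([np.hstack([im(a),im(b)]),np.hstack([im(c),im(d["side"]["pixels"][210:330,335:425])])])
cv2.imwrite("pics/crop1.png",out[...,::-1])
E
```

```text
top orange [([287.6, 133.1], np.int32(28)), ([320.1, 135.2], np.int32(33)), ([352.1, 136.8], np.int32(37))]
top yellow [([199.6, 172.4], np.int32(13)), ([383.8, 221.6], np.int32(1377))]
top red [([192.5, 169.3], np.int32(53)), ([211.4, 181.0], np.int32(103)), ([246.4, 204.4], np.int32(14)), ([242.4, 217.7], np.int32(41)), ([300.4, 217.3], np.int32(116))]
top blue [([287.2, 143.9], np.int32(227)), ([319.1, 145.5], np.int32(236)), ([351.2, 147.6], np.int32(240)), ([284.0, 210.0], np.int32(117))]
side orange [([317.0, 159.0], np.int32(7)), ([385.1, 223.6], np.int32(41)), ([396.6, 257.1], np.int32(53)), ([409.5, 295.5], np.int32(68))]
side yellow [([314.1, 158.7], np.int32(43)), ([284.9, 202.2], np.int32(22)), ([297.5, 335.4], np.int32(330))]
side red [([319.1, 157.7], np.int32(19)), ([308.8, 174.5], np.int32(84)), ([274.5, 205.2], np.int32(46)), ([289.3, 207.1], np.int32(19)), ([285.9, 263.9], np.int32(183))]
side blue [([371.9, 233.2], np.int32(237)), ([291.6, 246.2], np.int32(165)), ([382.0, 266.3], np.int32(302)), ([393.9, 304.6], np.int32(404))]
```

View pics/crop1.png

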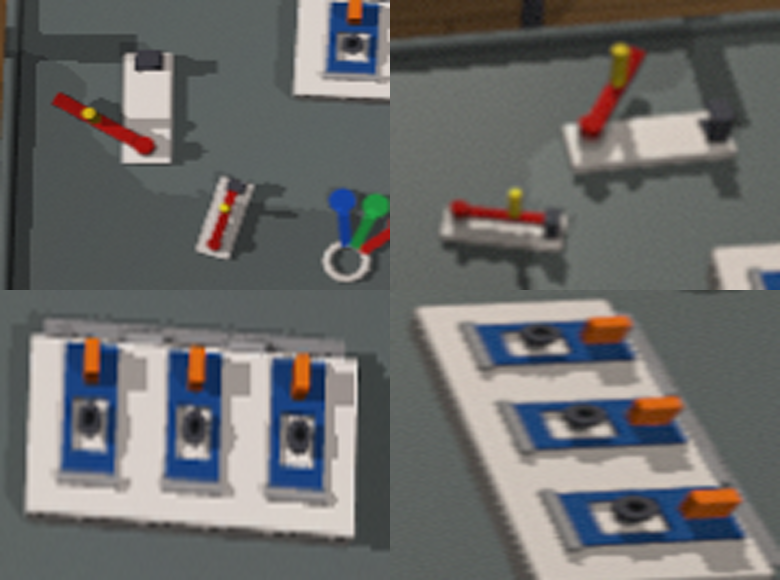

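The crop confirms it. The middle-sized latch has its arm swung open, with the pivot at top (219,186) and side (307,178), and the peg at (200,172) and (314,159). The small one is already closed. Bolt heads in the top view are at about (288,146), (320,148) and (352,150).

Run:
```python
import pickle
from h import *
d=pickle.load(open("f0.pkl","rb"));T,S=d["top"],d["side"]
P={"fin_a":((287.6,133.1),(385.1,223.6)),"fin_b":((320.1,135.2),(396.6,257.1)),"fin_c":((352.1,136.8),(409.5,295.5)),
"ha":((287.7,145.9),(369.8,228.6)),"hb":((320,147.9),(380,261.3)),"hc":((352,149.6),(391.5,300.2)),
"peg":((199.6,172.4),(314.1,158.7)),"pivot":((219,185.8),(307,178.5)),"catch":((219.7,151.8),(453-0+0-0 if 0 else (718-390)/3.545+250,112/3.222+140))}
for k,(a,b) in P.items():
    X,e=tri([(T,a),(S,b)]);print(k,X.round(4),round(e,4))
# tray plane: keys ring / bowl etc; base corners of latch (underside z)
for z in(0,.02):
  print(z,plane(T,(219.7,152),z+.036),plane(T,(219,185.8),z+.03))
  print("keys",plane(T,(286,228),z),"cup",plane(T,(209,95),z+.04),"bowl",plane(T,(384,222),z+.02))
```

```text
fin_a [0.6524 0.0286 0.0632] 0.0003
fin_b [ 0.6484 -0.0564  0.0642] 0.0004
fin_c [ 0.6455 -0.1403  0.0634] 0.0002
ha [0.6209 0.0278 0.0523] 0.0002
hb [ 0.6164 -0.0569  0.0562] 0.0003
hc [ 0.6133 -0.1411  0.0548] 0.0001
peg [0.5467 0.2576 0.051 ] 0.0014
pivot [0.5175 0.2075 0.0355] 0.002
catch [0.6067 0.208  0.0365] 0.0
0 [0.60625719 0.20810789 0.036     ] [0.51637402 0.20834541 0.03      ]
keys [0.4084946  0.02922078 0.        ] cup [0.76164778 0.24097741 0.04      ] bowl [ 0.42635639 -0.23134489  0.02      ]
0.02 [0.60189691 0.20549012 0.056     ] [0.5134481  0.20573626 0.05      ]
keys [0.40729383 0.02942427 0.02      ] cup [0.75481017 0.23783024 0.06      ] bowl [ 0.42485813 -0.22707177  0.04      ]
```

Tray is at z≈0: head heights come out at 52–56 mm, head spacing at 84.7 mm, fin offset at 32 mm and pivot to catch at 89 mm, all matching the text. I'm moving above the peg and refining with the wrist camera on the way, from two places.

Run:
```python
from plant import *
from plant import env,solver,imaging,current_t,current_ee_rot
import pickle,numpy as np
from h import *
pi=np.pi
print(current_ee_rot())
env.command_gripper(0.05,6)
fr=[]
for p in((.60,-.04,.37),(.60,.02,.37),(.50,.20,.37),(.54,.25,.34)):
    print(p,solver.ik(p,[pi,0,1.0 if p[1]>.1 else 0]))
    env.movep(p,[pi,0,1.0 if p[1]>.1 else 0]); fr.append(imaging.grab_frame("wrist"))
pickle.dump(fr,open("f1.pkl","wb"))
for f in fr:
    for c in("yellow","red","orange"): print(c,[(list(map(float,p)),int(s[4])) for p,s in blobs(f,c,None,60)])
z=np.vstack([np.hstack([fr[0]["pixels"],fr[1]["pixels"]]),np.hstack([fr[2]["pixels"],fr[3]["pixels"]])])
cv2.imwrite("pics/w1.png",cv2.resize(z,(800,600))[...,::-1]);print(current_t())
```

```text
[-3.13998736e+00 -3.36804628e-04  2.26776267e-01]
(0.6, -0.04, 0.37) [-2.67304295e-01  2.52387318e-01  1.55792465e+00 -4.44089210e-16
  1.33128068e+00  1.30349203e+00]
(0.6, 0.02, 0.37) [-1.67753616e-01  2.49880897e-01  1.56091846e+00 -4.44089210e-16
  1.33079329e+00  1.40304271e+00]
(0.5, 0.2, 0.37) [ 1.55975837e-01  9.29916035e-02  1.73880945e+00 -4.44089210e-16
  1.30979160e+00  7.26772164e-01]
(0.54, 0.25, 0.34) [ 2.30701312e-01  2.64393843e-01  1.60501165e+00 -4.44089210e-16
  1.27218716e+00  8.01497639e-01]
yellow []
red [([22.4, 265.2], 678), ([256.5, 322.8], 148)]
orange [([193.3, 145.6], 355), ([295.4, 149.1], 317), ([394.5, 153.2], 459)]
yellow [([34.1, 257.1], 321), ([540.8, 365.7], 162)]
red [([57.6, 254.4], 1187), ([309.7, 322.7], 151)]
orange [([267.0, 144.9], 297), ([367.6, 149.3], 426), ([463.7, 154.4], 545)]
yellow [([286.3, 117.4], 161), ([272.5, 272.7], 99)]
red [([284.3, 89.1], 589), ([286.0, 154.7], 811), ([28.1, 245.4], 135), ([2.6, 260.0], 90), ([284.4, 261.7], 129), ([250.3, 272.1], 289), ([331.4, 368.3], 387)]
orange [([507.7, 265.9], 492)]
yellow [([278.8, 199.5], 249)]
red [([278.0, 165.6], 673), ([280.1, 235.9], 723), ([13.8, 314.4], 164)]
orange []
5.1167
```

View pics/w1.png

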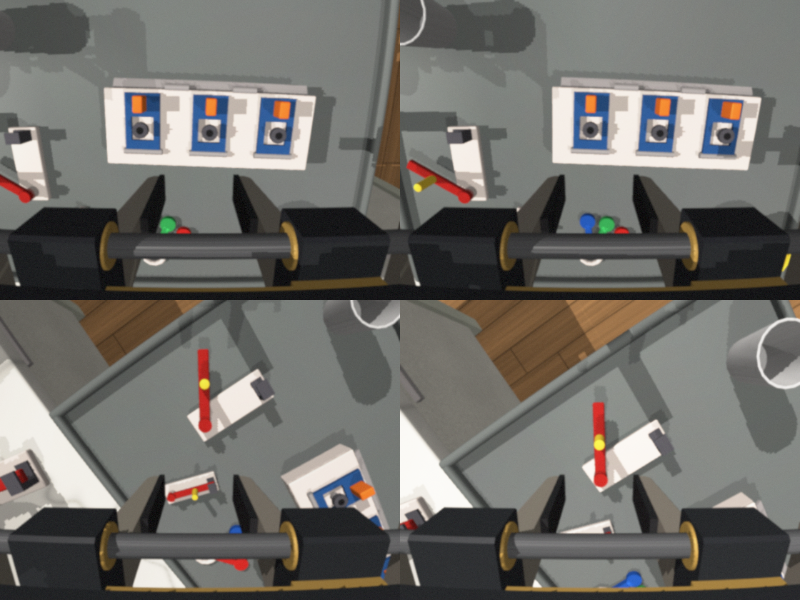

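The wrist views show the target latch clearly. The arm is open, with the peg at (286,117) and (279,199) in frames 3 and 4, and the pivot at about (287,175) and (280,252). Bolt heads are at about (197,182), (293,185) and (389,189) in frame 1.

Run:
```python
import pickle
from h import *
fr=pickle.load(open("f1.pkl","rb"));d=pickle.load(open("f0.pkl","rb"));T,S=d["top"],d["side"]
print("peg",tri([(fr[2],(286.3,117.4)),(fr[3],(278.8,199.5))]),tri([(fr[2],(286.3,117.4)),(fr[3],(278.8,199.5)),(T,(199.6,172.4)),(S,(314.3,157))]))
print("piv",tri([(fr[2],(287,175)),(fr[3],(280,252)),(S,(307,178.5)),(T,(219,185.8))]), plane(fr[2],(287,175),.03),plane(fr[3],(280,252),.03))
print("tip",plane(fr[2],(286,72),.028),"catch",plane(fr[2],(365,123),.036),plane(fr[3],(364,193),.036))
# heads: dark blob centroids close to guess
for k,f in enumerate(fr[:2]):
    g=cv2.cvtColor(f["pixels"],cv2.COLOR_RGB2GRAY)
    for u,v in(((197,182),(293,185),(389,189)),((266,182),(363,185),(455,189)))[k]:
        w=g[v-16:v+17,u-16:u+17]; m=(w<75).astype(np.uint8)
        n,l,s,c=cv2.connectedComponentsWithStats(m);i=1+np.argmax(s[1:,4]);p=c[i]+[u-16,v-16]
        print(k,p.round(1),s[i],plane(f,p,.052).round(4))
for n,a,b in(("a",(193.3,145.6),(267,144.9)),("b",(295.4,149.1),(367.6,149.3)),("c",(394.5,153.2),(463.7,154.4))):
    print("fin",n,tri([(fr[0],a),(fr[1],b)]))
```

```text
peg (array([0.54668775, 0.25880217, 0.05094933]), np.float64(0.0002885353305231105)) (array([0.54675202, 0.25857016, 0.05463981]), np.float64(0.0018929110577560796))
piv (array([0.51901075, 0.21245996, 0.02810404]), np.float64(0.0044527057799132385)) [0.51999783 0.21445782 0.03      ] [0.51891134 0.21429643 0.03      ]
tip [0.56837967 0.29153823 0.028     ] catch [0.60348633 0.21689932 0.036     ] [0.60751347 0.2222515  0.036     ]
0 [195.3 182.4] [ 9 12 11 10 92] [0.6202 0.0314 0.052 ]
0 [293.1 186.1] [11 12 11 11 93] [ 0.6167 -0.0541  0.052 ]
0 [402.6 187.5] [ 26   4   7  21 115] [ 0.6154 -0.1507  0.052 ]
1 [266.1 182.1] [11 11 11 11 92] [0.6202 0.0309 0.052 ]
1 [376.7 184. ] [ 26   4   7  21 107] [ 0.6187 -0.066   0.052 ]
1 [465.1 193.4] [  7   2  26  31 179] [ 0.6106 -0.1472  0.052 ]
fin a (array([0.6524854 , 0.02965027, 0.05833886]), np.float64(6.429298696443485e-05))
fin b (array([ 0.6487709 , -0.05572197,  0.05333318]), np.float64(4.060796184673284e-05))
fin c (array([ 0.64537926, -0.14081999,  0.05295731]), np.float64(6.930728971570964e-05))
```

Wrist triangulation puts the peg at (0.547, 0.259). The pivot at (0.519, 0.214) is 52 mm away, as specified. Next I'll pinch the peg and swing it along the arc.

Run:
```python
from plant import env,imaging,current_t,current_opening,current_ee_pos,current_contact_force as cf
from h import *
pi=np.pi
piv=np.array([.519,.2135]);r=.052
env.movep([.547,.259,.28],[pi,0,1.02])
env.move_straight([.547,.259,.226],contact_N=8)
print(current_ee_pos())
env.command_gripper(0.0,6); print("open",current_opening(),cf())
for th in np.linspace(1.02,0.05,9)[1:]:
    p=piv+r*np.array([np.cos(th),np.sin(th)])
    hit=env.move_straight([*p,.226],[pi,0,th],rate=.06)
    print(round(th,2),cf().round(1))
p=current_ee_pos(); hit=env.move_straight([p[0],p[1]-.012,p[2]],rate=.02,contact_N=8)
print(hit,current_ee_pos().round(4),cf().round(1),current_opening(),current_t())
f=imaging.grab_frame("top");s=imaging.grab_frame("side")
z=np.hstack([cv2.resize(f["pixels"][120:230,165:265],(400,440)),cv2.resize(s["pixels"][130:230,250:350],(400,440))])
cv2.imwrite("pics/c2.png",z[...,::-1])
```

```text
[0.54768947 0.25901024 0.22776576]
open 0.011796354428843796 [ 0.20540421 -0.45809247  0.93350422]
0.9 [ 3.3  4.5 -1.9]
0.78 [ 3.7  3.2 -3.2]
0.66 [ 5.   3.  -2.7]
0.54 [ 4.8  2.1 -1.7]
0.41 [ 5.   1.1 -3.1]
0.29 [ 5.3  0.7 -2.5]
0.17 [ 5.6  0.2 -1.6]
0.05 [ 5.9 -0.9 -0.5]
True [0.5712 0.2144 0.2263] [0.6 2.7 1.2] 0.01159087810488875 9.1417
```

View pics/c2.png

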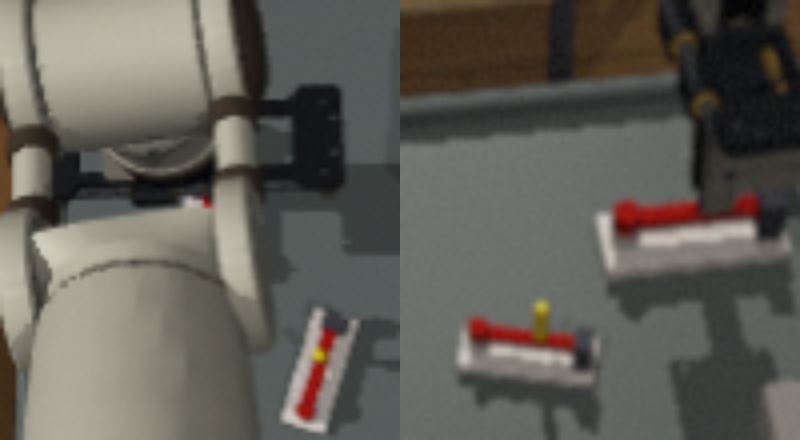

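The side view shows the arm at (620–760, 210), nearly parallel to its base and at the catch. I'll push a bit more to make sure it bottoms out, then release and look.

Run:
```python
from plant import env,imaging,current_t,current_opening,current_ee_pos,current_contact_force as cf
from h import *
for i in range(2):
    p=current_ee_pos(); hit=env.move_straight([p[0],p[1]-.012,p[2]],rate=.02,contact_N=10)
    print(hit,current_ee_pos().round(4),cf().round(1))
    if not hit: break
env.command_gripper(0.04)
p=current_ee_pos();env.move_straight([p[0],p[1],.30])
env.movep([.52,.20,.36],[np.pi,0,0])
f=imaging.grab_frame("wrist");cv2.imwrite("pics/c3.png",cv2.resize(f["pixels"][0:300,130:430],(600,600))[...,::-1])
import pickle;pickle.dump(f,open("f2.pkl","wb"));print(current_t(),current_opening())
```

```text
True [0.571  0.2131 0.2261] [1.5 5.2 1.7]
False [0.571  0.203  0.2261] [ 3.1 12.  -1.7]
11.75 0.039967544097102965
```

View pics/c3.png

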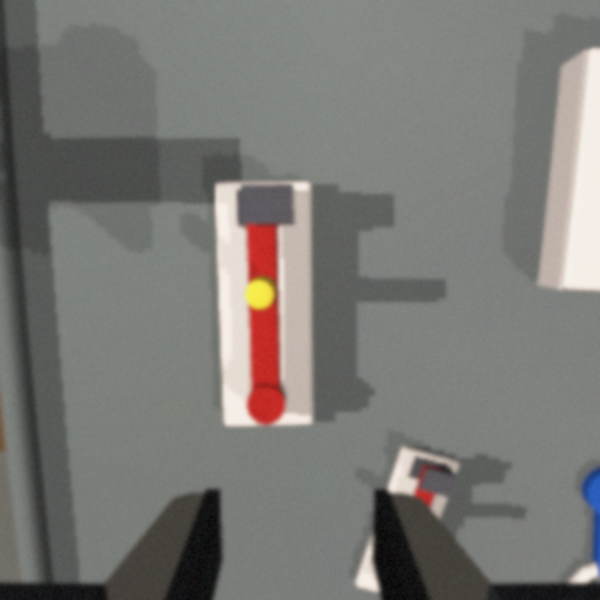

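The wrist view shows the hook closed: the arm runs from (266,404) to (262,230), parallel to the base edges, with its tip under the catch at (265,205). Next are the taps.

Run:
```python
from plant import env,current_t,current_ee_pos,current_contact_force as cf
import numpy as np
R=[np.pi,0,-.042]
H={"a":(.6205,.0300),"b":(.6167,-.0553),"c":(.6135,-.1405)}
env.command_gripper(0.0,10)
for k,(x,y) in H.items():
    env.movep([x,y,.275],R); env.pause(.2); f0=cf()
    env.move_straight([x,y,.258],rate=.05)
    hit=env.move_straight([x,y,.2345],rate=.015,contact_N=5)
    env.pause(.3); p=current_ee_pos(); print(k,hit,p.round(4),(cf()-f0).round(1),round(current_t(),2),flush=True)
    env.move_straight([x,y,.275])
    if hit and p[2]<.2405 : break
```

```text
a True [0.6205 0.03   0.2375] [ 0.3 -0.8  4.7] 15.56
```

Bolt a stopped about 6.5 mm down. I'll tap b for comparison before trusting it, since a firm bolt isn't harmed by that.

Run:
```python
from plant import env,imaging,current_t,current_ee_pos,current_contact_force as cf
from h import *
import pickle
R=[np.pi,0,-.042]
x,y=.6167,-.0553
env.movep([x,y,.275],R); env.pause(.2); f0=cf()
env.move_straight([x,y,.258],rate=.05)
hit=env.move_straight([x,y,.2345],rate=.015,contact_N=5)
env.pause(.3); print("b",hit,current_ee_pos().round(4),(cf()-f0).round(1))
env.move_straight([x,y,.275])
env.command_gripper(0.045,10)
fr=[]
for p in((.58,.03,.33),(.58,.0,.33)):
    env.movep([*p],R); fr.append(imaging.grab_frame("wrist"))
pickle.dump(fr,open("f3.pkl","wb"))
for f in fr:
    for pp,s in blobs(f,"orange",None,60): print(pp,s)
cv2.imwrite("pics/w3.png",np.hstack([cv2.resize(f["pixels"][80:330,150:510],(400,278)) for f in fr])[...,::-1]);print(current_t())
```

```text
b True [ 0.6167 -0.0553  0.244 ] [-1.4  0.1  5.9]
[274.5 120.2] [267 107  16  28 431]
[392.1 120.9] [380 108  25  27 630]
[503.2 123. ] [486 110  35  27 801]
[348.1 120.9] [338 107  21  28 552]
[227.2 121.4] [219 108  17  28 452]
[463.2 121.9] [448 109  31  27 772]
20.3667
```

View pics/w3.png

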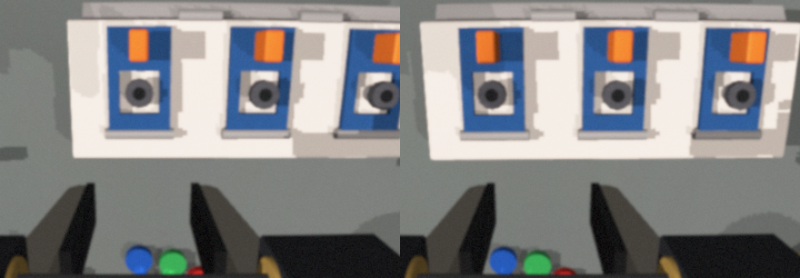

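b stopped at z=0.244 (firm) and a at 0.2375 (about 6.5 mm lower), so **a is loose**. Its fin is at (274,120) and (227,121) in the two views. I'll triangulate it, check IK for the whole arc and grasp.

```bash
cat > lift.py <<'E'
from plant import env,solver,imaging,current_t,current_ee_pos,current_opening,current_grip_force,current_joint_pos,current_contact_force as cf
from h import *
import pickle
pi=np.pi;yaw=-.042
fr=pickle.load(open("f3.pkl","rb"))
X,e=tri([(fr[0],(274.5,120.2)),(fr[1],(227.2,121.4))]);print("fin",X,e)
assert np.linalg.norm(X-[.6525,.0295,.06])<.012
fin=np.array([.6525,(X[1]+.0297)/2]); ex=np.array([np.cos(yaw),np.sin(yaw)]); hg=fin-.062*ex
def pose(ph,r=.062,h=.1965):
    return [*(hg+ex*(r*np.cos(ph)-h*np.sin(ph))),.0375+r*np.sin(ph)+h*np.cos(ph)],[pi,-ph,yaw]
phs=np.linspace(0,1.05,8)
for ph in phs[[0,3,5,7]]: print(round(ph,2),solver.ik(*pose(ph)))
E
python3 lift.py
```

```text
fin [0.65262985 0.02950304 0.06279753] 9.697681346884231e-05
0.0 [-1.39277634e-01  5.25772797e-01  1.48804347e+00 -4.44089210e-16
  1.12777638e+00  1.47351869e+00]
0.45 [-0.16869684  0.19784923  1.93240459  0.10253042  0.56686549  1.37001636]
0.75 [-0.19774383  0.0576576   2.19170684  0.62377391  0.18202024  0.84051391]
1.05 [-0.23440409  0.05358639  2.39033292  2.67924433  0.38101043 -1.23411437]
```

A rigid rotation of the tool would pass through the wrist singularity (q5→0). I'll pinch along the hinge direction instead and tilt the tool only half as far, so the fin pivots between the pads.

```bash
cat > lift2.py <<'E'
exec(open("lift.py").read().split("def pose")[0])
L,h=.1815,.020
def pose(ph,tl=.5):
    t=tl*ph; px=.062*np.cos(ph)-h*np.sin(ph); pz=.0375+.062*np.sin(ph)+h*np.cos(ph)
    return [*(hg+ex*(px-L*np.sin(t))),pz+L*np.cos(t)],[pi,-t,yaw]
phs=np.linspace(0,1.05,8)
E
python3 - <<'E'
exec(open("lift2.py").read())
for ph in phs[[3,5,7]]: print(round(ph,2),solver.ik(*pose(ph)).round(2))
p,o=pose(0);print(p)
env.movep([p[0],p[1],.275],o); env.move_straight(p,rate=.05,contact_N=8); print(current_ee_pos())
env.command_gripper(0.0,14); print("open",current_opening(),current_grip_force())
if .009<current_opening()<.015:
    for ph in phs[1:4]:
        env.move_straight(*pose(ph),rate=.05); print(round(ph,2),cf().round(1),round(current_opening(),4))
a=imaging.grab_frame("side");cv2.imwrite("pics/l1.png",cv2.resize(a["pixels"][150:350,300:480],(540,600))[...,::-1]);print(current_t())
E
```

```text
fin [0.65262985 0.02950304 0.06279753] 9.697681346884231e-05
0.45 [-0.15  0.3   1.74  0.03  0.88  1.44]
0.75 [-0.17  0.16  1.91  0.07  0.7   1.4 ]
1.05 [-0.19  0.04  2.08  0.15  0.51  1.32]
[np.float64(0.6525000000000001), np.float64(0.029601518856700343), np.float64(0.239)]
[0.652683   0.02956501 0.23926437]
open 0.011676858955741892 14.000018835067749
0.15 [-0.3  1.4 -0.6] 0.0117
0.3 [ 1.2  2.7 -0.8] 0.0118
0.45 [ 1.7  2.2 -2.8] 0.0119
23.9667
```

View pics/l1.png

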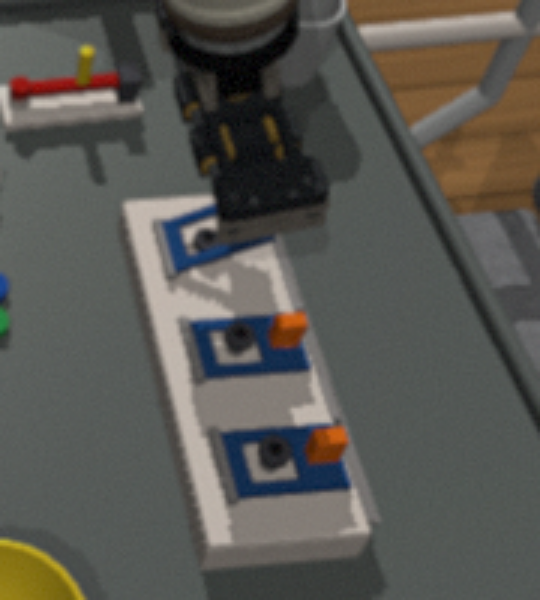

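The plate under a (around (210,240)) is lifting with the gripper. Plates b and c are flat and the hook is closed at (75,85). I'll continue to 1.05 rad.

Run:
```python
exec(open("lift2.py").read())
for ph in phs[4:]:
    env.move_straight(*pose(ph),rate=.05); print(round(ph,2),cf().round(1),round(current_opening(),4))
a=imaging.grab_frame("side");cv2.imwrite("pics/l2.png",cv2.resize(a["pixels"][150:350,300:480],(540,600))[...,::-1]);print(current_t(),current_grip_force(),current_ee_pos(),pose(1.05)[0])
```

```text
fin [0.65262985 0.02950304 0.06279753] 9.697681346884231e-05
0.6 [ 0.1  1.2 -2.4] 0.0117
0.75 [-0.   2.  -4.1] 0.012
0.9 [ 0.5  2.6 -4.2] 0.0117
1.05 [ 0.9  2.2 -4.2] 0.0118
26.3 13.998313397169113 [0.51329776 0.03544094 0.25832949] [np.float64(0.5131537738793772), np.float64(0.035457504078079065), np.float64(0.2582879563492274)]
```

View pics/l2.png

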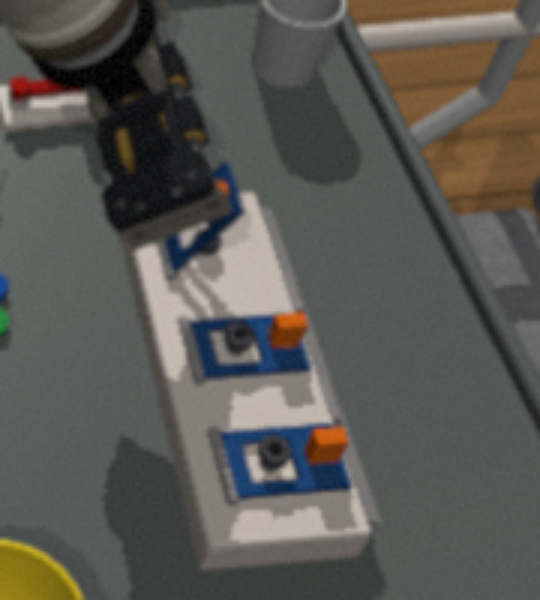

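Plate a stands steep, with its near-side far corner at crop (243,210). One check of the angle: cast that corner's ray onto the vertical plane of the plate's -y edge.

Run:
```python
import pickle
from h import *
S=pickle.load(open("f0.pkl","rb"))["side"]
ex=np.array([np.cos(-.042),np.sin(-.042),0]);n=np.array([-ex[1],ex[0],0])
hg=np.array([.6525,.0297,.0375])-.062*ex; 
for c in((243,210),(175,268)):
    o,d=ray(S,(c[0]/3+300,c[1]/3+150)); q=hg-.022*n
    X=o+d*((q-o)@n)/(d@n)-q; print((X@ex).round(4),X[2].round(4),np.arctan2(X[2],X@ex))
```

```text
0.0394 0.0657 1.0308642803343766
0.0032 0.0053 1.0324039059699106
```

The plate measures about 1.03 rad, matching the commanded 1.05. The grip is at 14 N, so I'm handing in.

```bash
python3 -c "
from plant import workorder
print(workorder.close_job())"
```

```text
the job is handed in; nothing more can be done
None
```

I handed the job in with the hook closed, bolt a found loose (it sank about 6.5 mm; b stayed firm, c not tapped) and its plate held at about 1.03 rad with a 14 N grip; no verdict came back.

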